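# Back the sample carousel off by one notch

### The job

The sample carousel has been advanced one notch too far. With the fingertips only, push the red ball lever outward so that the pawl lifts out of the teeth and stays thrown back, then push a blue peg to turn the wheel backward (counter-clockwise seen from above) by one notch, and finally push the lever inward again so that the pawl drops fully down into that next notch. Work gently, do not grip or lift anything, leave the cuvettes standing in their wells and the other things on the table where they are, and finish clear of everything.

Things in the scene. Friction and masses are not known exactly. Their poses are not given: they have to be found in the camera images.
- carousel: Sample carousel fixed to the table: plywood disc base (radius 100 mm, 12 thick) with a 64 wide tongue to y -160 that carries the pawl between two aluminium cheeks (x +-19, y -101 to -123, top z 56). Origin on the wheel's axis at table height; z up; its -y axis points from the wheel's axis to the pawl.
- wheel_top (a point): Centre of the grey wheel's top face, 30 mm above the table; wheel radius 89. On its rim ten white saw teeth, 12 high, radius 72 to 88, one notch every 36 degrees: sheer wall, 18 degrees of flat floor, 18 degrees of ramp. Five upright blue pegs on radius 62 for pushing the wheel. Black wells on radius 27 hold the cuvettes.
- wheel (a joint): Wheel angle, rad; grows as it turns backward (counter-clockwise from above). One notch is 0.628. At 0 a tooth wall meets the seated pawl, which blocks backward turning. Starts between -0.12 and -0.04 (play). One notch back, the seated pawl leaves it between about 0.40 and 0.628. Turns with about 1 N at a peg, does not coast, stays where left.
- pawl (a joint): Pawl angle, rad: 0 seated in the teeth (at start), grows as the nose lifts, 0.95 thrown fully back on its stop. From 0.4 the nose clears all teeth. 80 g; tips over by its weight at about 0.47 (balances within 0.05 of that): above, it falls back and stays up; below, it drops into the teeth. Takes under 1 N at the ball.
- pawl_hinge (a point): Middle of the pawl's horizontal hinge, which lies along the carousel's x axis; at y -112, z 52 mm in the carousel's frame. The steel arm reaches 41 inward from it to the nose (6.5 wide), which hangs down between the teeth.
- lever_ball (a point): Centre of the red ball (18 mm) on top of the pawl's upright lever (14 wide, 5 thick), 54 from the hinge. In the carousel's frame at y -98, z 104 seated (lever leans 15 degrees inward over the wheel), y -146, z 94 thrown back. Pushed outward, away from the wheel's axis, it lifts the pawl; pushed inward it lowers it.
- peg_1 (a point): Centre of the top of blue peg 1 of the wheel (12 diameter, 42 tall); at wheel angle 0 it stands at -54 degrees in the carousel's frame, counted counter-clockwise from its x axis, on radius 62.
- peg_2 (a point): Centre of the top of blue peg 2 of the wheel (12 diameter, 42 tall); at wheel angle 0 it stands at 18 degrees in the carousel's frame, counted counter-clockwise from its x axis, on radius 62.
- peg_3 (a point): Centre of the top of blue peg 3 of the wheel (12 diameter, 42 tall); at wheel angle 0 it stands at 90 degrees in the carousel's frame, counted counter-clockwise from its x axis, on radius 62.
- peg_4 (a point): Centre of the top of blue peg 4 of the wheel (12 diameter, 42 tall); at wheel angle 0 it stands at 162 degrees in the carousel's frame, counted counter-clockwise from its x axis, on radius 62.
- peg_5 (a point): Centre of the top of blue peg 5 of the wheel (12 diameter, 42 tall); at wheel angle 0 it stands at 234 degrees in the carousel's frame, counted counter-clockwise from its x axis, on radius 62.
- cuvette_b: Bystander, loose: square clear cuvette with pink content, 12 x 12 x 45 mm, standing in a well of the wheel (well walls 15 high, floor at z 30, 2 of play a side), top at z 75. Origin at the centre of its underside. It may ride along with the wheel.
- cuvette_c: Bystander, loose: square clear cuvette with blue content, 12 x 12 x 45 mm, standing in a well of the wheel (well walls 15 high, floor at z 30, 2 of play a side), top at z 75. Origin at the centre of its underside. It may ride along with the wheel.
- cuvette_e: Bystander, loose: empty square clear cuvette, 12 x 12 x 45 mm, standing in a well of the wheel (well walls 15 high, floor at z 30, 2 of play a side), top at z 75. Origin at the centre of its underside. It may ride along with the wheel.
- dye_red: Bystander, loose on the table: brown dye bottle with white cap and red label band, 28 diameter, 65 tall. Origin at the centre of its underside.
- dye_blue: Bystander, loose on the table: brown dye bottle with white cap and blue label band, 28 diameter, 65 tall. Origin at the centre of its underside.
- cup_blue: Bystander, loose on the table: clear plastic cup with blue content, 73 diameter, 88 tall. Origin at the centre of its underside.
- cup_clear: Bystander, loose on the table: empty clear plastic cup, 73 diameter, 88 tall. Origin at the centre of its underside.
- marker_red_b: Bystander, loose on the table: red and white marker lying flat, 13 x 141 x 13. Origin at the centre of its underside.
- pen_click: Bystander, loose on the table: white and pale blue ballpoint pen lying flat, 10 x 145 x 11. Origin at the centre of its underside.

How it is judged:
On the way, in this order (a step that is already met when the one before it is completed fails the run):
1. the pawl is lifted and thrown back while the wheel is still in its first notch (value of joint pawl above 0.6 rad and value of joint wheel between -0.3 and 0.1 rad), for 0.2 s.
2. the wheel is turned backward most of one notch with the pawl lifted (value of joint pawl above 0.3 rad and value of joint wheel between 0.25 and 0.75 rad), for 0.2 s.
At the end, for the whole second after the job is handed in: The pawl is seated (joint below 0.05 rad) one notch back: the wheel at rest at 0.37 to 0.66 rad, one notch being 0.628 less the play; the three cuvettes upright (within 0.3 rad) in their wells (value of joint pawl below 0.05 rad and value of joint wheel between 0.37 and 0.66 rad and velocity of joint wheel between -0.05 and 0.05 rad/s and angle between each of cuvette_b, cuvette_c, cuvette_e's own z axis and vertical below 0.3 rad and height (world z) of cuvette_b between 0.02 and 0.04 m and height (world z) of cuvette_c between 0.02 and 0.04 m and height (world z) of cuvette_e between 0.02 and 0.04 m); the robot touches nothing.
It fails at once if the carousel is gripped or pushed hard: more than 30 N between the fingers and the carousel, its wheel or pawl (contact force between the fingers and carousel above 30 N).
It fails at once if a cuvette is lifted more than 10 mm or tipped (height (world z) of any of cuvette_b, cuvette_c, cuvette_e above 0.04 m or angle between any of cuvette_b, cuvette_c, cuvette_e's own z axis and vertical above 0.4 rad).
It fails at once if another thing on the table is moved more than 20 mm (distance of any of dye_red, dye_blue, cup_blue, cup_clear, marker_red_b, pen_click from where it was at the start of the episode above 0.02 m).
It fails at once if the wheel is turned forward past a notch or backward past two notches (value of joint wheel below -0.75 rad or value of joint wheel above 1.3 rad).
It also fails if it takes over 58 s, if anything falls off the work surface, if the arm or the gripper's body presses on something with over 40 N, if the wrist force passes 120 N, or if a joint passes its speed limit or range.

### The arm

A 6-joint arm with a two-finger parallel gripper is mounted at the origin on a cart in front of the work surface, level with it; the furniture and walls round the work are solid. World frame = base frame: x ahead of the robot, y to its left, z up, the work surface at z = 0. Lengths are in m, angles in rad, forces in N, time in s.
With the tool pointing down it reaches from about 0.425 to 0.95 m from the base axis. Payload 3.5 kg.
Tool frame: the origin (TCP) lies between the finger pads; the fingertips stand 22 mm ahead of it and the grasp point (between the pads) lies 3 mm ahead of it (ctrl.nose_length is the z of the fingertips in the tool frame, in m); z points along the fingers, y is the line along which they close (so a half turn about z gives the same grasp; the last joint's range is limited). The gripper opens to 85 mm and grips with 20 to 120 N. Pads are 22 mm wide; open, the fingers measure 114 mm over their backs; the gripper's body (76 mm by 85 mm) begins 54 mm behind the grasp point. The pads swing forward as they close: fully open they stand 13 mm farther back than shut.
Start: joints at [-1.441, 0.286, 1.577, -0, 1.279, -0.15], TCP at [0.186, -0.649, 0.253] pointing down, gripper open.
Joint ranges: [-2.77, 2.77], [-0.9, 2.22], [0.21, 2.48], [-1.53, 4.67], [0.24, 2.81], [-2.84, 2.84]. Speed limits (rad/s): [2.79, 2.79, 3.14, 3.14, 3.14, 3.14].

### API

Orientations are given as a unit quaternion [x, y, z, w].
In Python, from plant import ctrl gives the robot as it stands. The module is installed in compiled form; this text tells all that it offers.
- The arm moves only by the tool send_rows, never from a script. Its argument "rows" is text: rows parted by semicolons, each of 7 numbers parted by spaces: the turn, a rotation vector about the tool's x, y, z in parts of the range, where 1.0 means 120 degrees, then the shift along the tool's x, y, z in fractions of the full range, 1 being 0.8 m, then the opening, from -1 (shut) to 1 (fully open). A call has 1 to 8 rows; each row is the pose to reach, as a shift and turn from the pose commanded when the call began, along the tool's axes at that moment; what a row does not reach only later rows make up. A row lasts 1/8 s, in which the tool goes at most 62.5 mm and 10.7 degrees, less where a joint would pass 70% of its speed; a pose out of reach is approached as far as the arm can. Shift and turn numbers lie between -1 and 1, and a call with a number outside is refused. A call with a gripper value outside its range is refused whole. The fingers move at their own pace and stop on an object; "grip_force" is the grip in N (left out, the last holds). Time passes only in rows, so rows that repeat a pose let the fingers close. It gives the time, the measured TCP pose, the force, the opening and the grip force at its end, in the units of the state.
- ctrl.get_state(): the state, without advancing time (a new reading comes with each control period).
- ctrl.read_camera(name): name is "scene" or "top" or "wrist"; returns a dict with "color" (420x560x3 uint8, red, green, blue), "fx", "fy", "cx", "cy" (pixels), "D" ([k1, k2, p1, p2, k3] as OpenCV has them; the pictures are not rectified), "extrinsics" (4x4, takes a point from world to camera coordinates). Camera axes: x right, y down, z forward; pixel columns grow to the right and rows downward; lengths in m; the calibration is good to about 2 mm. A picture is of the moment at which its call begins. There is no depth.
- ctrl.sign_off(): hands the job in; it is judged then, once.
Trained networks look in a picture, given as the dict that the camera call returned (one of the last four; its "shot" number tells which), for a name from the list of things; names that differ only in an ending like _2 or _b are one class to them, and where a whole thing is asked for, a point or a joint stands for the part that bears it (a point fixed in the world has none). Each returns a list of dicts, best first, with "p" (0 to 1); they miss things now and then, are a little off and sometimes report something else, mostly with a low value. They report only what shows in the picture. A call takes as long as a camera call.
- ctrl.look_for(picture, target): "position" ([x, y, z] in m, in the coordinates of the camera as it stood for that picture, good to about 4 mm: the middle of the surface that is visible of it).
The state is a dict: "time": time; "qpos": joint angles; "dq": joint speeds; "joint_efforts": joint torques, N m; "eef_pos": TCP position; "tcp_rot": TCP orientation; "contact_force": force on the tool from outside, world axes, zero at the start; "wrist_torque": the same for the moment, N m; "opening": opening from 0.0 (shut) to 1.0 (fully open); "finger_force": force on a finger pad.
Only numpy, scipy, OpenCV 4.12 (cv2) and the standard library are available. Lean on these libraries where they do the work, as an engineer would, in place of code of your own. Each camera call takes 0.05 s, during which the arm holds its last target. There are 200 camera calls.

## Working session

There is one attempt and no reset: what is moved stays moved. The work goes in short steps, Python scripts to look and compute and a tool call to move; the robot and the scene stay as the last step left them, time stands still between calls to the robot, and variables do not carry over. Pictures are saved under pics/ and viewed, at most 10 in all, crops included, and the job is handed in when it is done.

Besides the shell and the picture viewer there is one more tool, called after ">>>" in YAML: its name, and indented under it one key for each argument. send_rows: Moves the arm, as the interface text tells. Its arguments: {"type":"object","properties":{"rows":{"type":"string"},"grip_force":{"type":"number"}},"required":["rows"]}

```bash
mkdir -p pics
cat > h.py <<'E'
import numpy as np, cv2
from plant import ctrl
from scipy.spatial.transform import Rotation as R
def world(pic,p):
    E=np.array(pic["extrinsics"]); return E[:3,:3].T@(np.array(p)-E[:3,3])
def look(cam,names):
    pic=ctrl.read_camera(cam); out={}
    for n in names:
        r=ctrl.look_for(pic,n)
        out[n]=[(round(d["p"],2),np.round(world(pic,d["position"]),4).tolist()) for d in r[:6]]
    return pic,out
def proj(pic,pts):
    E=np.array(pic["extrinsics"]);K=np.array([[pic["fx"],0,pic["cx"]],[0,pic["fy"],pic["cy"]],[0,0,1]],float)
    return cv2.projectPoints(np.array(pts,float).reshape(-1,3),cv2.Rodrigues(E[:3,:3])[0],E[:3,3],K,np.array(pic["D"],float))[0].reshape(-1,2)
def ray(pic,uv,z):
    E=np.array(pic["extrinsics"]);K=np.array([[pic["fx"],0,pic["cx"]],[0,pic["fy"],pic["cy"]],[0,0,1]],float)
    n=cv2.undistortPoints(np.array(uv,float).reshape(-1,1,2),K,np.array(pic["D"],float)).reshape(-1,2)
    o=-E[:3,:3].T@E[:3,3]; d=np.c_[n,np.ones(len(n))]@E[:3,:3]
    return o+d*((z-o[2])/d[:,2])[:,None]
def save(pic,name): cv2.imwrite("pics/"+name,pic["color"][...,::-1])
E
python3 - <<'E'
from h import *
s=ctrl.get_state(); print(s["time"],s["eef_pos"],s["tcp_rot"],s["opening"],ctrl.nose_length)
for c in ["top","scene"]:
    pic,o=look(c,["carousel","wheel_top","peg_1","lever_ball","pawl_hinge","cuvette_b","cup_blue","dye_red","marker_red_b","pen_click"])
    save(pic,c+"0.png"); print(c)
    for k,v in o.items(): print(k,v)
    print(np.round(pic["extrinsics"],3).tolist())
E
```

```text
0.0 [ 0.18636466 -0.64812262  0.25191645] [ 9.90229483e-01  1.39442184e-01  1.08695244e-05 -1.20377845e-03] 1.0012000618538077 0.022
top
carousel [(0.64, [0.4759, -0.0066, 0.0294])]
wheel_top [(0.75, [0.4808, -0.0045, 0.0297])]
peg_1 [(0.96, [0.491, 0.007, 0.0292])]
lever_ball []
pawl_hinge [(0.7, [0.4842, -0.007, 0.0316])]
cuvette_b []
cup_blue [(0.79, [0.7369, -0.3106, 0.0423])]
dye_red []
marker_red_b [(0.55, [0.4711, 0.2456, 0.0115])]
pen_click []
[[-0.026, -1.0, -0.002, -0.081], [-0.994, 0.026, -0.11, 0.63], [0.11, -0.001, -0.994, 1.111], [0.0, 0.0, 0.0, 1.0]]
scene
carousel [(0.92, [0.4535, 0.0165, 0.0307]), (0.49, [0.4469, -0.0822, 0.0558])]
wheel_top [(0.64, [0.4544, 0.0173, 0.0272])]
peg_1 [(0.78, [0.4754, 0.0271, 0.0316])]
lever_ball [(0.72, [0.4535, -0.0856, 0.0547]), (0.7, [0.476, 0.0261, 0.029])]
pawl_hinge [(0.9, [0.4519, 0.0153, 0.0291])]
cuvette_b [(0.48, [0.4983, 0.0338, 0.066])]
cup_blue [(0.7, [0.7179, -0.2922, 0.0641])]
dye_red [(0.74, [0.764, -0.0924, 0.0361])]
marker_red_b [(0.87, [0.4666, 0.2519, 0.0079]), (0.39, [0.451, 0.0167, 0.0295])]
pen_click [(0.65, [0.7508, -0.1814, 0.0371]), (0.47, [0.4641, 0.0083, 0.0637]), (0.26, [0.4516, 0.0192, 0.0259])]
[[-0.753, -0.658, 0.024, 0.394], [-0.357, 0.378, -0.854, 0.317], [0.553, -0.651, -0.519, 1.152], [0.0, 0.0, 0.0, 1.0]]
```

View pics/top0.png

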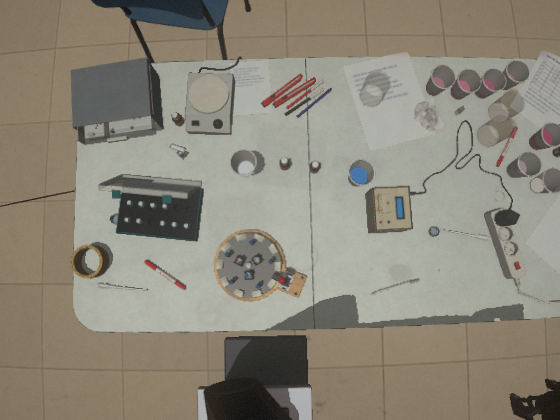

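View pics/scene0.png

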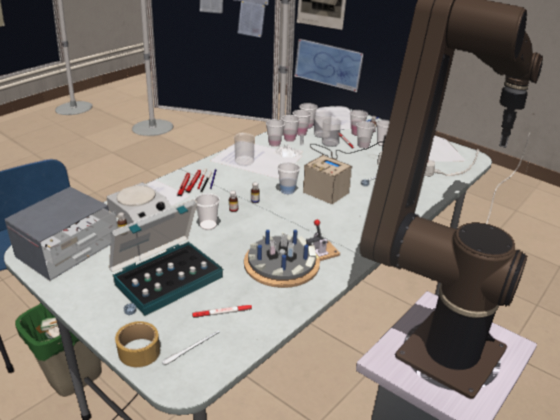

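The top view shows the carousel centred near (249,265) with the tongue toward (295,284). The scene view shows the red ball at (318,222) and the surroundings near the carousel clear. I'll zoom in for the frame.

Run:
```python
from h import *
t=cv2.imread("pics/top0.png")[220:310,205:325]; s=cv2.imread("pics/scene0.png")[205:295,230:350]
im=np.vstack([cv2.resize(a,None,fx=3.3,fy=3.3,interpolation=cv2.INTER_CUBIC) for a in (t,s)])
im=np.hstack([cv2.resize(a,None,fx=3.3,fy=3.3,interpolation=cv2.INTER_CUBIC) for a in (t,s)])
cv2.imwrite("pics/z0.png",im); print(im.shape)
for c in ["top","scene"]:
    p=ctrl.read_camera(c); hsv=cv2.cvtColor(p["color"],cv2.COLOR_RGB2HSV)
    x0,y0=(205,220) if c=="top" else (230,205)
    sub=hsv[y0:y0+90,x0:x0+120].astype(int)
    for nm,m in {"red":((sub[...,0]<6)|(sub[...,0]>174))&(sub[...,1]>150)&(sub[...,2]>80),"blue":(sub[...,0]>105)&(sub[...,0]<130)&(sub[...,1]>100)}.items():
        n,l,st,ce=cv2.connectedComponentsWithStats(m.astype(np.uint8))
        print(c,nm,[(st[i,4],(ce[i]+[x0,y0]).round(1).tolist()) for i in range(1,n) if st[i,4]>4])
```

```text
(297, 792, 3)
top red [(np.int32(20), [281.1, 280.3])]
top blue [(np.int32(9), [251.0, 242.0]), (np.int32(8), [226.5, 254.9]), (np.int32(7), [270.1, 261.3]), (np.int32(10), [230.5, 281.8]), (np.int32(7), [257.7, 286.0])]
scene red [(np.int32(16), [316.5, 222.0])]
scene blue [(np.int32(34), [267.1, 236.7]), (np.int32(28), [294.6, 236.1]), (np.int32(42), [259.1, 251.5]), (np.int32(32), [305.4, 251.6]), (np.int32(38), [283.5, 260.8])]
```

View pics/z0.png

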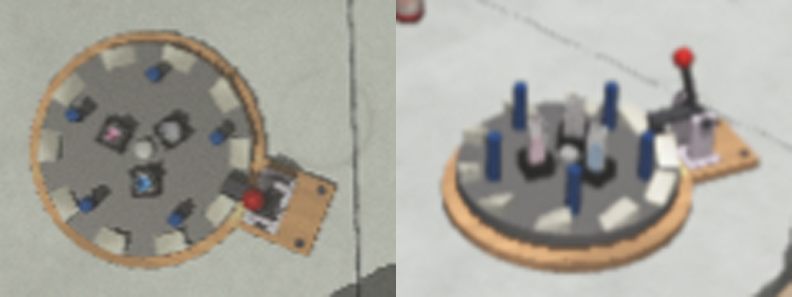

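The crop shows the ball at about (281,280) in the top view, with five blue pegs and three cuvettes. I'll fit the pose from the blobs.

```bash
cat > fit.py <<'E'
from h import *
from scipy.optimize import least_squares
T=ctrl.read_camera("top");S=ctrl.read_camera("scene")
tb=np.array([[251.0,242.0],[226.5,254.9],[270.1,261.3],[230.5,281.8],[257.7,286.0]])
sb=np.array([[267.1,236.7],[294.6,236.1],[259.1,251.5],[305.4,251.6],[283.5,260.8]])
def model(q,z):
    a=np.deg2rad([-54,18,90,162,234])+q[3]+q[2]
    return np.c_[q[0]+.062*np.cos(a),q[1]+.062*np.sin(a),np.full(5,z)]
def ball(q,y=-.098,z=.104): return [[q[0]-np.sin(q[2])*y,q[1]+np.cos(q[2])*y,z]]
def res(q,verbose=0):
    r=[]
    for P,b,z,rd in((T,tb,.068,[281.1,280.3]),(S,sb,.051,[316.5,222.0])):
        m=proj(P,model(q,z)); D=np.linalg.norm(m[:,None]-b[None],axis=2)
        from scipy.optimize import linear_sum_assignment as L
        i,j=L(D); d=(m-b[j]); r+=[d.ravel(),(proj(P,ball(q))-rd).ravel()]
    return np.concatenate(r)
best=None
for y in np.deg2rad([-40,-30,-22,-10]):
    f=least_squares(res,[.47,0,y,-.08],loss="soft_l1",diff_step=1e-4)
    if best is None or f.cost<best.cost: best=f
q=best.x; print(q,np.rad2deg(q[2]),best.cost); print(res(q).round(1).reshape(-1,2).tolist())
print("pegs",model(q,.072).round(4).tolist(),"ball",np.round(ball(q),4))
E
python3 fit.py
```

```text
[ 0.49119467  0.00541495 -0.42177913 -0.07060167] -24.166163954086084 1.4392429787082954
[[0.2, -0.2], [-0.1, -0.3], [-0.0, -0.6], [0.1, -0.2], [0.2, -0.1], [0.1, -0.3], [-0.0, 0.5], [0.1, 0.0], [0.2, 0.6], [-0.0, 1.3], [0.1, 0.2], [0.3, 0.4]]
pegs [[0.4996, -0.056, 0.072], [0.5522, -0.0056, 0.072], [0.5205, 0.06, 0.072], [0.4483, 0.0502, 0.072], [0.4354, -0.0216, 0.072]] ball [[ 0.4511 -0.084   0.104 ]]
```

```bash
cat > g.py <<'E'
import sys
from h import *
Q=[.4912,.0054,-.4218]
def plan(x,y,tz,phi=0):
    """target: fingertip centre at carousel x,y (mm), tip height tz mm, tool x at carousel angle phi deg"""
    s=ctrl.get_state(); c,n=np.cos(Q[2]),np.sin(Q[2])
    p=np.array([Q[0]+(c*x-n*y)/1e3,Q[1]+(n*x+c*y)/1e3,tz/1e3+.022])
    R0=R.from_quat(s["tcp_rot"]); a=Q[2]+np.deg2rad(phi)
    R1=R.from_matrix(np.array([[np.cos(a),np.sin(a),0],[np.sin(a),-np.cos(a),0],[0,0,-1]]))
    return np.rad2deg((R0.inv()*R1).as_rotvec()).round(1),(R0.inv().apply(p-s["eef_pos"])*1e3).round(1)
def where():
    s=ctrl.get_state(); c,n=np.cos(Q[2]),np.sin(Q[2]); d=(s["eef_pos"][:2]-np.array(Q[:2]))*1e3
    print("t",round(s["time"],2),"car xy",(c*d[0]+n*d[1]).round(1),(-n*d[0]+c*d[1]).round(1),"tipz",((s["eef_pos"][2]-.022)*1e3).round(1),"F",np.round(s["contact_force"],2))
if __name__=="__main__":
    where(); a=[float(v) for v in sys.argv[1:]]
    print(*plan(*a))
E
python3 g.py 0 -64 180
```

```text
t 1.3 car xy -10.2 -721.6 tipz 231.3 F [ 1.24 -0.   -0.13]
[ 0.   0.  40.2] [ 432.3 -495.6   51.3]
```

Units first: shifts go in shares of 0.8 m and turns go in shares of 120 degrees. So -476 mm / 800 = -0.595, -424 mm / 800 = -0.53, 40 degrees / 120 = 0.3333.

>>> send_rows:
  rows: "0 0 0.0417 0.05 -0.0575 0 -1;0 0 0.0833 0.1188 -0.1363 0 -1;0 0 0.125 0.1875 -0.215 0 -1;0 0 0.1667 0.2563 -0.2938 0.0125 -1;0 0 0.2083 0.325 -0.3725 0.025 -1;0 0 0.25 0.3938 -0.4513 0.0375 -1;0 0 0.2917 0.4625 -0.53 0.05 -1;0 0 0.3333 0.5188 -0.595 0.0638 -1"

```text
time: 2.3
eef_pos: [0.3975, -0.1971, 0.2203]
tcp_rot: [0.978, -0.209, 0.001, 0.0]
contact_force: [1.9, -0.3, 0.3]
opening: -0.002
finger_force: 0.0
```

```bash
python3 g.py 0 -62 91
```

```text
t 2.3 car xy -2.6 -223.1 tipz 198.3 F [ 1.89 -0.3   0.29]
[ 0.  -0.1  0. ] [   2.4 -161.2  107.2]
```

>>> send_rows:
  rows: "0 0 0 0 0 0 -1;0 0 0 0 0 0 -1"

```text
time: 2.55
eef_pos: [0.397, -0.1989, 0.2203]
tcp_rot: [0.978, -0.207, 0.0, 0.0]
contact_force: [-1.4, 0.0, -0.2]
opening: 0.003
finger_force: 0.0
```

```bash
python3 g.py 0 -62 91
```

```text
t 2.55 car xy -2.3 -225.0 tipz 198.3 F [-1.37  0.03 -0.23]
[ 0.  -0.   0.3] [   3.  -163.1  107.2]
```

Scaled: -163 mm / 800 = -0.2038, 107 mm / 800 = 0.1338.

>>> send_rows:
  rows: "0 0 0 0.0013 -0.05 0 -1;0 0 0 0.0025 -0.1125 0 -1;0 0 0 0.0038 -0.1688 0 -1;0 0 0 0.0038 -0.2038 0.0125 -1;0 0 0 0.0038 -0.2038 0.0625 -1;0 0 0 0.0038 -0.2038 0.1063 -1;0 0 0 0.0038 -0.2038 0.1338 -1;0 0 0 0.0038 -0.2038 0.1338 -1"

```text
time: 3.55
eef_pos: [0.4647, -0.0524, 0.1114]
tcp_rot: [0.978, -0.209, -0.002, -0.0]
contact_force: [0.1, -0.7, 0.3]
opening: 0.005
finger_force: 0.0
```

Run:
```python
from h import *
import g; g.where()
im=[]
for c,(u,v) in (("top",(205,220)),("scene",(230,190))):
    p=ctrl.read_camera(c); im.append(cv2.resize(p["color"][v:v+100,u:u+120,::-1],None,fx=3.3,fy=3.3,interpolation=cv2.INTER_CUBIC))
cv2.imwrite("pics/z1.png",np.hstack(im))
```

```text
t 3.55 car xy -0.5 -63.6 tipz 89.4 F [ 0.09 -0.72  0.31]
```

View pics/z1.png

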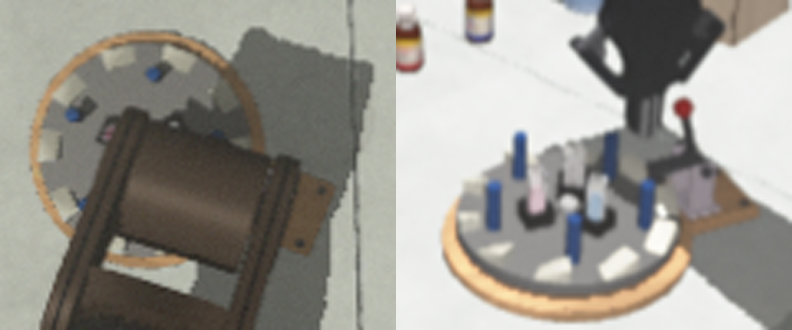

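The scene crop shows the shut fingertips on the wheel side of the ball, clear of it. I'll push outward.

Scaled: 43 mm / 800 = 0.0538, 39 mm / 800 = 0.0488.

>>> send_rows:
  rows: "0 0 0 0 0.01 0 -1;0 0 0 0 0.0175 0 -1;0 0 0 0 0.0238 0 -1;0 0 0 0 0.03 0 -1;0 0 0 0 0.0363 0 -1;0 0 0 0 0.0425 0 -1;0 0 0 0 0.0488 0 -1;0 0 0 0 0.0538 0 -1"

```text
time: 4.65
eef_pos: [0.4482, -0.0907, 0.1129]
tcp_rot: [0.978, -0.208, -0.0, 0.0]
contact_force: [0.2, -0.0, -0.6]
opening: -0.003
finger_force: 0.0
```

```bash
cat > red.py <<'E'
from h import *
import g
def red():
    p=ctrl.read_camera("scene"); h=cv2.cvtColor(p["color"],cv2.COLOR_RGB2HSV)[190:260,290:370].astype(int)
    m=((h[...,0]<6)|(h[...,0]>174))&(h[...,1]>130)&(h[...,2]>70)
    v,u=np.nonzero(m); print("red px",len(u),(u.mean()+290).round(1) if len(u) else 0,(v.mean()+190).round(1) if len(u) else 0)
    c,n=np.cos(g.Q[2]),np.sin(g.Q[2])
    for th in (0,.2,.4,.5,.6,.8,.95):
        a=th-np.deg2rad(15); y=-.112-.054*np.sin(a); z=.052+.054*np.cos(a)
        print(th,proj(p,[[g.Q[0]-n*y,g.Q[1]+c*y,z]]).round(1)[0],end=" ")
    print(); return p
if __name__=="__main__": g.where(); red()
E
python3 red.py
```

```text
t 4.65 car xy 0.1 -105.3 tipz 90.9 F [ 0.21 -0.01 -0.65]
red px 8 326.6 220.2
0 [316.8 222.3] 0.2 [320.5 220.9] 0.4 [324.1 220.2] 0.5 [325.8 220.1] 0.6 [327.5 220.2] 0.8 [330.6 220.9] 0.95 [332.6 221.9]
```

Scaled: 9 mm / 800 = 0.0113, 6 mm / 800 = 0.0075.

>>> send_rows:
  rows: "0 0 0 0 0.0038 0 -1;0 0 0 0 0.0075 0 -1;0 0 0 0 0.0113 0 -1;0 0 0 0 0.0113 0 -1;0 0 0 0 0.0113 0 -1"

```text
time: 5.32
eef_pos: [0.4447, -0.0987, 0.1129]
tcp_rot: [0.978, -0.208, 0.0, -0.0]
contact_force: [0.3, 0.4, 0.2]
opening: -0.001
finger_force: 0.0
```

```bash
python3 red.py
```

```text
t 5.33 car xy 0.2 -114.0 tipz 90.9 F [0.27 0.36 0.19]
red px 14 332.2 221.7
0 [316.8 222.3] 0.2 [320.5 220.9] 0.4 [324.1 220.2] 0.5 [325.8 220.1] 0.6 [327.5 220.2] 0.8 [330.6 220.9] 0.95 [332.6 221.9]
```

```bash
python3 g.py 60 -16 120 -15
```

```text
t 5.38 car xy 0.1 -114.0 tipz 90.9 F [-0.31 -0.29  0.3 ]
[-0.   0.  15.2] [ 60.2 -97.7 -29.1]
```

Scaled: -98 mm / 800 = -0.1225, -65 mm / 800 = -0.0813, 15 degrees / 120 = 0.125.

>>> send_rows:
  rows: "0 0 0 0 -0.01 -0.0063 -1;0 0 0 0 -0.02 -0.0363 -1;0 0 0.0417 0.0188 -0.0438 -0.0363 -1;0 0 0.0833 0.0438 -0.0813 -0.0363 -1;0 0 0.125 0.075 -0.1225 -0.0363 -1;0 0 0.125 0.075 -0.1225 -0.0363 -1;0 0 0.125 0.075 -0.1225 -0.0363 -1"

```text
time: 6.25
eef_pos: [0.5389, -0.0331, 0.1417]
tcp_rot: [0.943, -0.333, -0.001, 0.0]
contact_force: [-0.5, 0.0, 0.4]
opening: 0.003
finger_force: 0.0
```

```bash
python3 g.py 60 -16 52 -15; python3 red.py
```

```text
t 6.25 car xy 59.3 -15.6 tipz 119.7 F [-0.46  0.    0.4 ]
[0.  0.1 0.3] [ 0.9  0.2 67.7]
t 6.25 car xy 59.3 -15.6 tipz 119.7 F [-0.46  0.    0.4 ]
red px 17 332.4 221.5
0 [316.8 222.3] 0.2 [320.5 220.9] 0.4 [324.1 220.2] 0.5 [325.8 220.1] 0.6 [327.5 220.2] 0.8 [330.6 220.9] 0.95 [332.6 221.9]
```

Scaled: 64 mm / 800 = 0.08, 55 mm / 800 = 0.0688.

>>> send_rows:
  rows: "0 0 0 0.0013 0 0.025 -1;0 0 0 0.0013 0 0.05 -1;0 0 0 0.0013 0 0.0688 -1;0 0 0 0.0013 0 0.08 -1;0 0 0 0.0013 0 0.08 -1"

```text
time: 6.92
eef_pos: [0.5396, -0.0342, 0.0774]
tcp_rot: [0.943, -0.334, -0.001, 0.0]
contact_force: [0.4, -0.2, 0.1]
opening: -0.001
finger_force: 0.0
```

Run:
```python
from h import *
import g; g.where()
im=[]
for c,(u,v) in (("top",(205,220)),("scene",(230,190))):
    p=ctrl.read_camera(c); im.append(cv2.resize(p["color"][v:v+100,u:u+120,::-1],None,fx=3.3,fy=3.3,interpolation=cv2.INTER_CUBIC))
cv2.imwrite("pics/z2.png",np.hstack(im))
# rigid rotation about wheel axis by d degrees ccw from the current pose, in tool axes
s=ctrl.get_state(); R0=R.from_quat(s["tcp_rot"]); r=s["eef_pos"]-np.array([*g.Q[:2],s["eef_pos"][2]])
for d in (4,8,12,16,20,25,30,35,40,45): print(d,(R0.inv().apply(R.from_euler("z",d,degrees=True).apply(r)-r)*1e3).round(1))
```

```text
t 6.92 car xy 60.3 -16.3 tipz 55.4 F [ 0.44 -0.16  0.09]
4 [-0.2 -4.4  0. ]
8 [-0.6 -8.8  0. ]
12 [ -1.4 -13.2   0. ]
16 [ -2.5 -17.4   0. ]
20 [ -3.9 -21.6   0. ]
25 [ -6.  -26.7   0. ]
30 [ -8.6 -31.6   0. ]
35 [-11.5 -36.3   0. ]
40 [-14.9 -40.6   0. ]
45 [-18.6 -44.7   0. ]
```

View pics/z2.png

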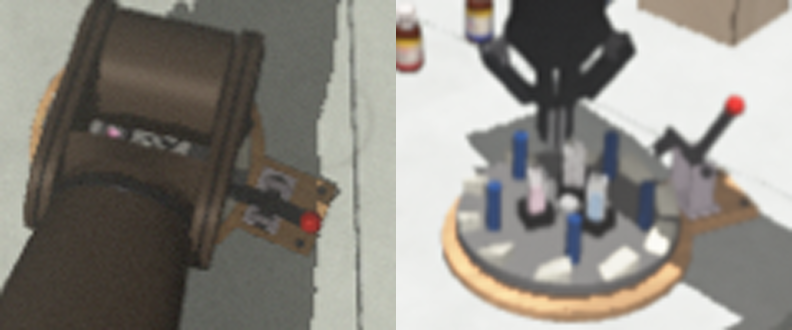

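The scene crop shows the lever thrown back, ball at about zoom (734,105). The fingertips are between pegs 2 and 1. I'll push in an arc about the wheel axis.

Scaled: -31.6 mm / 800 = -0.0395, -4.4 mm / 800 = -0.0055, -30 degrees / 120 = -0.25.

>>> send_rows:
  rows: "0 0 -0.0333 -0.0003 -0.0055 0 -1;0 0 -0.0667 -0.0008 -0.011 0 -1;0 0 -0.1 -0.0018 -0.0165 0 -1;0 0 -0.1333 -0.0031 -0.0218 0 -1;0 0 -0.1667 -0.0049 -0.027 0 -1;0 0 -0.2083 -0.0075 -0.0334 0 -1;0 0 -0.25 -0.0108 -0.0395 0 -1;0 0 -0.25 -0.0108 -0.0395 0 -1"

```text
time: 8.02
eef_pos: [0.5539, -0.004, 0.0788]
tcp_rot: [0.997, -0.078, 0.001, 0.0]
contact_force: [0.7, 0.9, 0.3]
opening: 0.002
finger_force: 0.0
```

```bash
cat > wh.py <<'E'
from h import *
import g
from scipy.optimize import minimize_scalar
def wheel():
    p=ctrl.read_camera("scene"); h=cv2.cvtColor(p["color"],cv2.COLOR_RGB2HSV).astype(int)
    m=((h[...,0]>105)&(h[...,0]<130)&(h[...,1]>100)).astype(np.uint8); m[:210]=0;m[280:]=0;m[:,:240]=0;m[:,325:]=0
    n,l,st,ce=cv2.connectedComponentsWithStats(m); b=np.array([ce[i] for i in range(1,n) if st[i,4]>14]); w=[st[i,4] for i in range(1,n) if st[i,4]>14]
    def cost(t):
        a=np.deg2rad([-54,18,90,162,234])+t+g.Q[2]
        q=proj(p,np.c_[g.Q[0]+.062*np.cos(a),g.Q[1]+.062*np.sin(a),np.full(5,.051)])
        return np.minimum(np.linalg.norm(q[:,None]-b[None],axis=2).min(0),6)
    ts=np.arange(-.3,.9,.005); c=[cost(t).sum() for t in ts]; t=ts[int(np.argmin(c))]
    print("wheel",t.round(3),b.round(1).tolist(),w,cost(t).round(1)); return p
if __name__=="__main__":
    g.where(); wheel()
    s=ctrl.get_state(); R0=R.from_quat(s["tcp_rot"]); r=s["eef_pos"]-np.array([*g.Q[:2],s["eef_pos"][2]])
    for d in (4,7,10,12,14,17,20): print(d,(R0.inv().apply(R.from_euler("z",d,degrees=True).apply(r)-r)*1e3).round(1))
E
python3 wh.py; python3 red.py
```

```text
t 8.03 car xy 61.0 17.1 tipz 56.8 F [0.69 0.89 0.29]
wheel 0.3 [[286.3, 235.3], [261.3, 239.9], [305.5, 246.7], [264.0, 256.3], [292.5, 258.8]] [np.int32(29), np.int32(47), np.int32(23), np.int32(41), np.int32(40)] [0.8 0.5 0.3 0.5 2.2]
4 [-0.2 -4.4  0. ]
7 [-0.5 -7.7 -0. ]
10 [ -1. -11.  -0.]
12 [ -1.5 -13.2  -0. ]
14 [ -2.  -15.3  -0. ]
17 [ -2.9 -18.5  -0. ]
20 [ -4.  -21.6  -0. ]
t 8.07 car xy 61.0 16.9 tipz 56.7 F [ 0.15 -0.48  0.1 ]
red px 21 332.0 221.8
0 [316.8 222.3] 0.2 [320.5 220.9] 0.4 [324.1 220.2] 0.5 [325.8 220.1] 0.6 [327.5 220.2] 0.8 [330.6 220.9] 0.95 [332.6 221.9]
```

Scaled: -13.7 mm / 800 = -0.0171, -7.7 mm / 800 = -0.0096, -12.5 degrees / 120 = -0.1042.

>>> send_rows:
  rows: "0 0 -0.0333 -0.0003 -0.0055 0 -1;0 0 -0.0583 -0.0006 -0.0096 0 -1;0 0 -0.0833 -0.0013 -0.0138 0 -1;0 0 -0.1042 -0.002 -0.0171 0 -1;0 0 -0.1042 -0.002 -0.0171 0 -1;0 0 -0.1042 -0.002 -0.0171 0 -1"

```text
time: 8.88
eef_pos: [0.554, 0.0095, 0.0781]
tcp_rot: [1.0, 0.03, 0.0, 0.0]
contact_force: [1.0, -1.2, -0.4]
opening: -0.001
finger_force: 0.1
```

```bash
python3 wh.py|head -2
```

```text
t 8.88 car xy 55.6 29.4 tipz 56.1 F [ 0.99 -1.17 -0.37]
wheel 0.5 [[281.8, 233.5], [259.4, 242.2], [304.4, 244.6], [267.9, 258.2], [297.1, 257.8]] [np.int32(16), np.int32(50), np.int32(25), np.int32(40), np.int32(37)] [0.7 0.6 0.7 0.7 1.9]
```

Scaled: -90 mm / 800 = -0.1125, -60 mm / 800 = -0.075.

>>> send_rows:
  rows: "0 0 0 0 0.0063 0 -1;0 0 0 0 0.0088 -0.025 -1;0 0 0 0 0.0088 -0.075 -1;0 0 0 0 0.0088 -0.1125 -1;0 0 0 0 0.0088 -0.1125 -1;0 0 0 0 0.0088 -0.1125 -1"

```text
time: 9.68
eef_pos: [0.5535, 0.0026, 0.1668]
tcp_rot: [1.0, 0.031, -0.001, -0.0]
contact_force: [0.1, 0.7, 0.3]
opening: 0.003
finger_force: 0.0
```

```bash
python3 wh.py|head -2; python3 g.py 0 -185 146 0
```

```text
t 9.68 car xy 58.0 23.0 tipz 144.8 F [0.11 0.65 0.29]
wheel 0.51 [[281.8, 233.5], [259.1, 242.2], [304.5, 243.8], [268.0, 258.2], [297.2, 257.5]] [np.int32(16), np.int32(45), np.int32(23), np.int32(40), np.int32(39)] [0.7 0.7 0.1 0.8 2. ]
t 9.72 car xy 57.6 22.9 tipz 144.1 F [0.81 0.05 0.41]
[-0.   0.2 27.7] [-147.6  157.3   -1.6]
```

Scaled: 157.3 mm / 800 = 0.1966, -147.6 mm / 800 = -0.1845, 27.7 degrees / 120 = 0.2308.

>>> send_rows:
  rows: "0 0 0.0417 -0.025 0.0275 -0.0025 -1;0 0 0.0833 -0.0625 0.0663 -0.0025 -1;0 0 0.125 -0.1 0.1063 -0.0025 -1;0 0 0.1667 -0.1375 0.1463 -0.0025 -1;0 0 0.2083 -0.1688 0.18 -0.0025 -1;0 0 0.2308 -0.1845 0.1966 -0.0025 -1;0 0 0.2308 -0.1845 0.1966 -0.0025 -1;0 0 0.2308 -0.1845 0.1966 -0.0025 -1"

```text
time: 10.72
eef_pos: [0.4165, -0.1629, 0.1691]
tcp_rot: [0.978, -0.209, -0.001, -0.0]
contact_force: [-0.0, 0.5, 0.6]
opening: -0.0
finger_force: 0.0
```

```bash
python3 g.py 0 -185 86 0; python3 red.py
```

```text
t 10.72 car xy 0.8 -184.1 tipz 147.1 F [-0.01  0.52  0.56]
[-0.   0.1  0. ] [-0.7  0.9 61.1]
t 10.72 car xy 0.8 -184.1 tipz 147.1 F [-0.01  0.52  0.56]
red px 24 332.0 221.7
0 [316.8 222.3] 0.2 [320.5 220.9] 0.4 [324.1 220.2] 0.5 [325.8 220.1] 0.6 [327.5 220.2] 0.8 [330.6 220.9] 0.95 [332.6 221.9]
```

>>> send_rows:
  rows: "0 0 0 -0.0009 0 0.025 -1;0 0 0 -0.0009 0 0.0563 -1;0 0 0 -0.0009 0 0.075 -1;0 0 0 -0.0009 0 0.075 -1;0 0 0 -0.0009 -0.01 0.075 -1;0 0 0 -0.0009 -0.0175 0.075 -1;0 0 0 -0.0009 -0.0238 0.075 -1;0 0 0 -0.0009 -0.03 0.075 -1"

```text
time: 11.78
eef_pos: [0.4259, -0.1443, 0.1131]
tcp_rot: [0.978, -0.207, -0.001, 0.005]
contact_force: [-15.0, -12.4, 21.0]
opening: -0.003
finger_force: 11.7
```

```bash
python3 red.py
```

```text
t 11.78 car xy 1.7 -163.4 tipz 91.1 F [-14.99 -12.41  21.  ]
red px 19 331.6 221.4
0 [316.8 222.3] 0.2 [320.5 220.9] 0.4 [324.1 220.2] 0.5 [325.8 220.1] 0.6 [327.5 220.2] 0.8 [330.6 220.9] 0.95 [332.6 221.9]
```

Scaled: 18 mm / 800 = 0.0225, 12 mm / 800 = 0.015.

>>> send_rows:
  rows: "0 0 0 0 0.005 -0.005 -1;0 0 0 0 0.015 -0.005 -1;0 0 0 0 0.0225 -0.005 -1;0 0 0 0 0.0225 -0.005 -1"

```text
time: 12.32
eef_pos: [0.4181, -0.1578, 0.1135]
tcp_rot: [0.978, -0.21, -0.0, -0.0]
contact_force: [0.3, -0.7, 0.0]
opening: -0.002
finger_force: 0.0
```

```bash
python3 g.py 0 -182 72 0; python3 red.py; python3 wh.py|head -2
```

```text
t 12.32 car xy 0.1 -178.9 tipz 91.5 F [ 0.29 -0.69  0.05]
[-0.   0.  -0.1] [-0.1  3.2 19.5]
t 12.32 car xy 0.1 -178.9 tipz 91.5 F [ 0.29 -0.69  0.05]
red px 19 332.2 222.2
0 [316.8 222.3] 0.2 [320.5 220.9] 0.4 [324.1 220.2] 0.5 [325.8 220.1] 0.6 [327.5 220.2] 0.8 [330.6 220.9] 0.95 [332.6 221.9] 
t 12.38 car xy 0.1 -178.7 tipz 91.5 F [0.54 0.67 1.04]
wheel 0.52 [[281.6, 233.5], [259.1, 243.2], [304.3, 244.1], [267.8, 258.1], [297.0, 258.0]] [np.int32(21), np.int32(37), np.int32(30), np.int32(36), np.int32(35)] [0.6 0.2 0.4 1.  1.4]
```

Scaled: 20 mm / 800 = 0.025, 10 mm / 800 = 0.0125.

>>> send_rows:
  rows: "0 0 0 0 0.0063 0 -1;0 0 0 0 0.0063 0.0125 -1;0 0 0 0 0.0063 0.025 -1;0 0 0 0 0.0063 0.025 -1;0 0 0 0 0 0.025 -1;0 0 0 0 -0.005 0.025 -1;0 0 0 0 -0.0088 0.025 -1;0 0 0 0 -0.0113 0.025 -1"

```text
time: 13.42
eef_pos: [0.4224, -0.1495, 0.0943]
tcp_rot: [0.978, -0.209, 0.0, 0.0]
contact_force: [-1.0, -1.9, 1.5]
opening: -0.005
finger_force: 0.9
```

Scaled: -4 mm / 800 = -0.005, -2 mm / 800 = -0.0025.

>>> send_rows:
  rows: "0 0 0 0 -0.0025 0 -1;0 0 0 0 -0.005 0 -1"

```text
time: 13.68
eef_pos: [0.4239, -0.1458, 0.0941]
tcp_rot: [0.978, -0.209, 0.0, 0.0]
contact_force: [-0.4, -1.5, 0.6]
opening: -0.0
finger_force: 0.3
```

```bash
python3 red.py
```

```text
t 13.68 car xy 0.6 -165.5 tipz 72.1 F [-0.43 -1.48  0.64]
red px 22 331.4 221.3
0 [316.8 222.3] 0.2 [320.5 220.9] 0.4 [324.1 220.2] 0.5 [325.8 220.1] 0.6 [327.5 220.2] 0.8 [330.6 220.9] 0.95 [332.6 221.9]
```

Scaled: -12 mm / 800 = -0.015, -9 mm / 800 = -0.0113.

>>> send_rows:
  rows: "0 0 0 0 -0.0038 0 -1;0 0 0 0 -0.0075 0 -1;0 0 0 0 -0.0113 0 -1;0 0 0 0 -0.015 0 -1"

```text
time: 14.22
eef_pos: [0.4287, -0.1345, 0.0938]
tcp_rot: [0.978, -0.209, -0.0, -0.0]
contact_force: [-0.2, -0.2, -0.1]
opening: 0.004
finger_force: 0.1
```

```bash
python3 red.py
```

```text
t 14.22 car xy 0.3 -153.3 tipz 71.8 F [-0.17 -0.23 -0.11]
red px 20 327.4 220.4
0 [316.8 222.3] 0.2 [320.5 220.9] 0.4 [324.1 220.2] 0.5 [325.8 220.1] 0.6 [327.5 220.2] 0.8 [330.6 220.9] 0.95 [332.6 221.9]
```

Scaled: -14 mm / 800 = -0.0175, -12 mm / 800 = -0.015.

>>> send_rows:
  rows: "0 0 0 0 -0.0038 0 -1;0 0 0 0 -0.0075 0 -1;0 0 0 0 -0.0113 0 -1;0 0 0 0 -0.015 0 -1;0 0 0 0 -0.0175 0 -1;0 0 0 0 -0.0175 0 -1"

```text
time: 15.02
eef_pos: [0.4354, -0.1224, 0.0953]
tcp_rot: [0.978, -0.209, 0.001, 0.0]
contact_force: [-2.6, -0.4, 6.6]
opening: -0.002
finger_force: 3.3
```

```bash
python3 red.py; python3 wh.py|head -2
```

```text
t 15.03 car xy 1.4 -139.5 tipz 73.3 F [-2.62 -0.42  6.64]
red px 19 322.7 220.6
0 [316.8 222.3] 0.2 [320.5 220.9] 0.4 [324.1 220.2] 0.5 [325.8 220.1] 0.6 [327.5 220.2] 0.8 [330.6 220.9] 0.95 [332.6 221.9] 
t 15.07 car xy 1.4 -139.5 tipz 73.3 F [-2.12 -0.44  7.32]
wheel 0.53 [[281.6, 233.5], [259.1, 243.2], [304.6, 243.2], [267.8, 258.1], [297.0, 258.0]] [np.int32(21), np.int32(37), np.int32(41), np.int32(36), np.int32(35)] [0.7 0.1 0.4 1.1 1.4]
```

Scaled: -14 mm / 800 = -0.0175, -9 mm / 800 = -0.0113.

>>> send_rows:
  rows: "0 0 0 0 0.0013 -0.005 -1;0 0 0 0 0.0013 -0.0113 -1;0 0 0 0 0.0013 -0.0175 -1;0 0 0 0 0.0013 -0.0175 -1"

```text
time: 15.62
eef_pos: [0.4343, -0.1231, 0.1084]
tcp_rot: [0.978, -0.209, 0.0, 0.0]
contact_force: [1.0, 0.0, -0.2]
opening: 0.004
finger_force: 0.0
```

Run:
```python
from red import *
from wh import wheel
g.where(); p=red(); wheel()
cv2.imwrite("pics/z3.png",cv2.resize(p["color"][170:290,230:390,::-1],None,fx=4,fy=4,interpolation=cv2.INTER_CUBIC))
```

```text
t 15.62 car xy 0.7 -140.5 tipz 86.4 F [ 1.04  0.03 -0.22]
red px 21 316.6 222.5
0 [316.8 222.3] 0.2 [320.5 220.9] 0.4 [324.1 220.2] 0.5 [325.8 220.1] 0.6 [327.5 220.2] 0.8 [330.6 220.9] 0.95 [332.6 221.9] 
wheel 0.53 [[281.6, 233.5], [259.1, 243.2], [304.6, 243.2], [267.8, 258.1], [297.0, 258.0]] [np.int32(21), np.int32(37), np.int32(41), np.int32(36), np.int32(35)] [0.7 0.1 0.4 1.1 1.4]
```

View pics/z3.png

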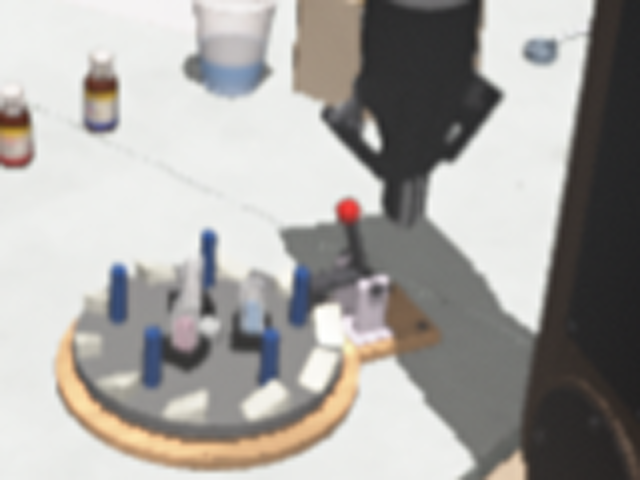

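The ball at zoom (348,210), which is px (316.6,222.5), is back at its seated place. The wheel reads 0.53 and the cuvettes are standing. I'll retreat.

Scaled: -120 mm / 800 = -0.15, -90 mm / 800 = -0.1125.

>>> send_rows:
  rows: "0 0 0 0 0.0188 0 -1;0 0 0 0 0.0438 -0.0125 -1;0 0 0 0 0.0688 -0.0625 -1;0 0 0 0 0.0938 -0.1125 -1;0 0 0 0 0.1125 -0.15 -1;0 0 0 0 0.1125 -0.15 -1;0 0 0 0 0.1125 -0.15 -1;0 0 0 0 0.1125 -0.15 -1"

```text
time: 16.73
eef_pos: [0.3964, -0.2042, 0.2259]
tcp_rot: [0.978, -0.209, -0.002, -0.001]
contact_force: [-0.3, 0.3, -0.7]
opening: -0.003
finger_force: 0.0
```

Run:
```python
from red import *
from wh import wheel
g.where(); red(); wheel()
p=ctrl.read_camera("top"); h=cv2.cvtColor(p["color"],cv2.COLOR_RGB2HSV)[220:310,205:325].astype(int)
m=((h[...,0]<6)|(h[...,0]>174))&(h[...,1]>150)&(h[...,2]>80); v,u=np.nonzero(m); print("top red",len(u),u.mean()+205,v.mean()+220)
```

```text
t 16.73 car xy -0.6 -230.1 tipz 203.9 F [-0.25  0.27 -0.73]
red px 19 316.7 222.3
0 [316.8 222.3] 0.2 [320.5 220.9] 0.4 [324.1 220.2] 0.5 [325.8 220.1] 0.6 [327.5 220.2] 0.8 [330.6 220.9] 0.95 [332.6 221.9] 
wheel 0.52 [[281.6, 233.5], [259.1, 243.2], [304.6, 243.6], [267.9, 257.9], [297.0, 258.0]] [np.int32(21), np.int32(37), np.int32(35), np.int32(37), np.int32(35)] [0.6 0.2 0.1 1.1 1.4]
top red 22 281.0909090909091 280.0909090909091
```

Both cameras put the ball back where it was when seated: top (281.1,280.1) against (281.1,280.3) at the start. Handing in.

```bash
python3 -c "
from plant import ctrl
print(ctrl.sign_off())"
```

```text
the job is handed in; nothing more can be done
None
```

Handed in at about 17 s, no verdict returned: the images show the pawl seated, the wheel one notch back at about 0.52 rad, the cuvettes standing and the arm clear; one push against the ball reached about 29 N (limit 30 N) before I backed off and finished with a light push from lower down.

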